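Reset the tripped fryer tank

ROBOT

A 6-joint arm with a two-finger parallel gripper is mounted at the origin on the work surface. World frame = base frame: x ahead of the robot, y to its left, z up, the work surface at z = 0. Lengths are in m, angles in degrees, forces in N, time in s.
With the tool pointing down it reaches from about 0.25 to 0.8 m from the base axis. Payload 3.9 kg.
Tool frame: the origin (TCP) lies at the very end of the fingers, on their centre line; the grasp point (between the pads) lies behind it (manip.grip_point_offset is the z of the grasp point in the tool frame, in m); z points along the fingers, y is the line along which they close (so a half turn about z gives the same grasp; the last joint's range is limited). The gripper opens to 85 mm and grips with 20 to 120 N. Pads are 22 mm wide; open, the fingers measure 114 mm over their backs; the gripper's body (76 mm by 85 mm) begins 54 mm behind the grasp point. The pads swing forward as they close: fully open they stand 13 mm farther back than shut.
Start: joints at [-71.219, 14.897, -7.913, 67.191, 0, 90], TCP at [0.169, -0.497, 0.204] pointing down, gripper open.
Joint ranges: [-159.42, 159.42], [-47.68, 98.78], [-73.54, 78.23], [-108.79, 121.32], [-90, 84.71], [-180, 180]. Speed limits (degrees/s): [147.25, 147.25, 180, 180, 180, 180].

INTERFACE

Orientations are given as [roll, pitch, yaw] about the fixed x, y, z axes, in that order (R = Rz(yaw) Ry(pitch) Rx(roll)).
In Python, from workcell import manip gives the robot as it stands. The module is installed in compiled form; this text tells all that it offers.
- The arm moves only by the tool play_rows, never from a script. Its argument "steps" is a list of rows, each a list of 3 entries, a list of its own where there are three numbers: the shift along the tool's x, y, z as a fraction of full scale, then the turn about the tool's z as a fraction of full scale, then the gripper's target within -1 to 1 (fully open at 1, half-way at 0, shut at -1). A call has 1 to 5 rows; each row shifts and turns the commanded pose from where the row before left it, along the tool's axes as they then stand; what a row does not reach is not made up. Full scale, the value 1, is 0.06 m for a shift and 8 degrees for a turn. A row lasts 1/8 s, in which the tool goes at most 62.5 mm and 10.7 degrees, less where a joint would pass 70% of its speed; a pose out of reach is approached as far as the arm can. A call with a number of a shift or a turn outside -1 to 1 is refused whole. A call with a gripper value outside its range is refused whole. The fingers move at their own pace and stop on an object; "force" is the grip in N (left out, the last holds). Time passes only in rows, so rows that do not move let the fingers close. It gives the time, the measured TCP pose, the force, the opening and the grip force at its end, in the units of the state.
- manip.read_state(): the state, without advancing time (a new reading comes with each control period).
- manip.camera(name): name is "side" or "top"; returns the picture (384x512x3 uint8, red, green, blue); there is no depth.
- manip.camera_model(name): a dict with "camera_matrix" (3x3 intrinsics, pixels), "position" and "attitude" of the camera in the world. Camera axes: x right, y up, looking along -z (the intrinsics and any distortion apply to the point x, -y, -z); pixel columns grow to the right and rows downward; lengths in m; the calibration is good to about 2 mm. A picture is of the moment at which its call begins. camera_model takes no time and is no camera call.
- manip.job_done(): hands the job in; it is judged then, once.
The state is a dict: "clock": time; "joint_positions": joint angles; "joint_velocities": joint speeds; "tau": joint torques, N m; "tcp_pos": TCP position; "eef_rot": TCP orientation; "ft_force": force on the tool from outside, world axes, zero at the start; "moment": the same for the moment, N m; "width": opening from 0.0 (shut) to 1.0 (fully open); "finger_force": force on a finger pad.
Only numpy, scipy, OpenCV 4.12 (cv2) and the standard library are available. Lean on these libraries where they do the work, as an engineer would, in place of code of your own. Each camera call takes 0.05 s, during which the arm holds its last target. There are 200 camera calls.

TASK

One side of the twin fryer has tripped on overheat: its control pod shows a red lamp and its toggle is down. Take the orange-handled reset pin from its blue stand, push its tip into that pod's recessed reset hole to press the button inside fully home, and only after that flip the same pod's toggle all the way over to on (away from the pod's low edge). Finish with the pin standing back in its stand, let go, leave the green-lamp pod's button and toggle alone, and do not shove the shaker, bowl or ramekin about.

Things in the scene. Friction and masses are not known exactly. Their poses are not given: they have to be found in the camera images.
- fryer: Fixed stainless twin-tank counter fryer, its yaw up to about 12 degrees either way. Origin on the counter under the middle of its control ledge; x points to the back (away from the robot at yaw 0), y to its left, z up. Ledge 140 (x) by 360 (y) mm, top at 90 mm; behind it (x from 70 to 330 mm) the open empty tanks, 360 wide, rim at 165 mm, with wire baskets. Two like control pods stand side by side on the ledge, centres 170 mm apart.
- red_pod: Tripped control pod, dark steel, red lamp dome; on the left or the right half of the ledge. Origin at the centre of its underside, on the ledge, axes as the fryer's. Box about 100 (x) by 130 (y) by 93 mm high, whose top is a flat sloped face (110 mm up the slope by 130) that falls towards -x: its outward normal leans 34.4 degrees (0.6 rad) from vertical towards -x.
- green_pod: The other pod, alike but with a green lamp; its tank is running. Leave its button and toggle alone.
- red_recess (a point): Centre of the mouth of the red pod's reset hole, in the plane of the sloped face. Axes: z is the outward normal of the face (the hole runs along -z), x points up the slope, y left along the face. Round hole 13 mm wide (2 mm chamfer at its mouth, black ring around it), perpendicular to the face; a yellow spring button of 11 mm lies 14 mm below the face and travels 5 mm (bottom at 19 mm). The lamp is 41 mm up the slope from it, the toggle's base 62 mm to its right (-y).
- red_reset (a joint): Travel of the red pod's reset button, m: 0 out, 0.005 fully pressed; springs back. It takes 3 N to start and 8 N fully down.
- red_switch (a joint): Angle of the red pod's toggle, rad: 0 = off (leaning 0.5 rad from the face normal down the slope, -x), 1.0 = on (leaning 0.5 rad up the slope, +x). Stiff: stays where it is left; about 1.5 N at the tip moves it. Starts near 0.
- red_switch_tip (a point): Centre of the 16 mm black ball at the end of the red pod's toggle. The 8 mm steel stick is 45 mm long from pivot to ball centre; its pivot is 10 mm above the sloped face, at 62 mm to -y of point red_recess in that point's frame, on a black base 30 (x) by 26 (y) by 12 mm high. It swings in the plane of the face's x and normal.
- green_reset (a joint): Travel of the green pod's reset button, m, as the red one's: 0 out. Leave it.
- green_switch (a joint): Angle of the green pod's toggle, rad; starts on (0.9 to 1.0) and must stay on.
- pin: Reset pin, 60 g: orange square handle 16 x 16 mm, 70 mm long, over a dark steel collar of 28 mm diameter and 6 mm thick, over a straight steel prod of 7 mm diameter and 60 mm long. Origin at the centre of the collar's underside, z up along the handle (handle from z = 6 to 76 mm), x and y square to the handle's flats. Starts upright in its stand, collar resting on the stand's top.
- pin_tip (a point): End of the pin's prod, 60 mm below the pin's origin along its axis.
- stand: Fixed blue block 60 x 60 x 75 mm high, origin at the centre of its underside, on the counter to the right or the left, in front of the fryer.
- stand_hole (a point): Centre of the mouth of the stand's vertical hole, on its top at 75 mm; 14 mm wide, 2 mm chamfer, 68 mm deep. The pin's prod hangs in it.
- shaker: Bystander: clear seasoning jar with steel cap, 60 mm diameter, 120 mm high, on the other side from the stand. Origin under its centre.
- bowl: Bystander: red plastic bowl, 150 mm across, 60 mm high, left of the fryer. Origin under its centre.
- ramekin: Bystander: white ramekin, 80 mm across, 45 mm high, right of the fryer. Origin under its centre.

How it is judged:
By the outcome, as a careful person would: the job done as asked, in the order asked, and still so for the second after the job is handed in, with the robot touching nothing.
It also fails if it takes over 64 s, if anything falls off the work surface, if the arm or the gripper's body presses on something with over 40 N, if the wrist force passes 120 N, or if a joint passes its speed limit or range.

## Working session

There is one attempt and no reset: what is moved stays moved. The work goes in short steps, Python scripts to look and compute and a tool call to move; the robot and the scene stay as the last step left them, time stands still between calls to the robot, and variables do not carry over. Pictures are saved under pics/ and viewed, at most 10 in all, crops included, and the job is handed in when it is done.

Besides the shell and the picture viewer there is one more tool, called after "Emit:" as a command line: name --argument value ..., lists and objects as JSON in quotes. play_rows: Moves the arm, as the interface text tells. Shift numbers are shares of 0.06 m and turn numbers shares of 8 degrees, none past 1 either way. Its arguments: {"type":"object","properties":{"steps":{"type":"array"},"force":{"type":"number"}},"required":["steps"]}

```bash
mkdir -p pics; python3 - <<'E'
from workcell import manip
import cv2,numpy as np
np.set_printoptions(precision=4,suppress=True)
for n in("side","top"):
    im=manip.camera(n);cv2.imwrite(f"pics/{n}0.png",im[:,:,::-1]);m=manip.camera_model(n);print(n,m)
print(manip.read_state(),manip.grip_point_offset)
E
```

```text
side {'camera_matrix': array([[451.5321,   0.    , 258.4156],
       [  0.    , 451.5321, 190.4099],
       [  0.    ,   0.    ,   1.    ]]), 'position': array([ 0.3678, -0.9902,  0.7032]), 'attitude': array([60.1444, -0.9905, -7.7616])}
top {'camera_matrix': array([[415.0433,   0.    , 256.9893],
       [  0.    , 415.0433, 194.0165],
       [  0.    ,   0.    ,   1.    ]]), 'position': array([0.3434, 0.0131, 1.4348]), 'attitude': array([  8.1257,  -1.6484, -89.4766])}
{'clock': 0.1, 'joint_positions': array([-71.2208,  14.9334,  -7.9782,  67.19  ,  -0.0013,  89.9993]), 'joint_velocities': array([ 0.058 , -0.2646,  0.2032,  0.0594,  0.0452,  0.0419]), 'tau': array([  0.0001, -40.6509,  25.4527,   0.0101,  -0.    ,  -0.    ]), 'tcp_pos': array([ 0.1688, -0.4964,  0.2031]), 'eef_rot': array([-179.8984,    0.0013,   18.7799]), 'ft_force': array([ 0.0455,  0.4674, -0.772 ]), 'moment': array([-0.0147,  0.0017,  0.0316]), 'finger_force': 0.0, 'width': 0.9975707432886384} -0.0187
```

View pics/side0.png

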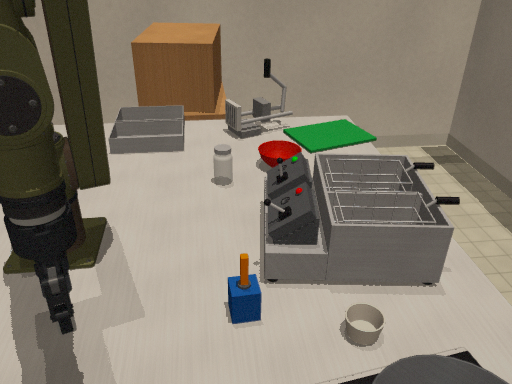

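View pics/top0.png

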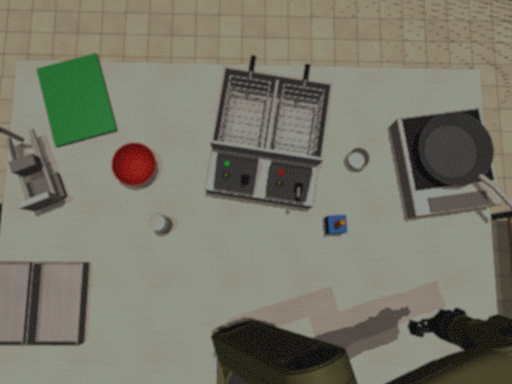

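The red pod is the right-hand one: red lamp at about (281,172) in the top view and (299,191) in the side view, with its toggle ball at (267,203) in the side view. The stand with the pin is at top (336,225) and side (244,295). Next I'll triangulate the coloured features.

```bash
cat > h.py <<'E'
import cv2,numpy as np
from workcell import manip
from scipy.spatial.transform import Rotation as R
np.set_printoptions(precision=4,suppress=True)
C={n:manip.camera_model(n) for n in("side","top")}
def rot(n): return R.from_euler('xyz',C[n]['attitude'],degrees=True).as_matrix()
def ray(n,uv):
    K=C[n]['camera_matrix'];p=np.linalg.inv(K)@[uv[0],uv[1],1.]
    d=rot(n)@[p[0],-p[1],-p[2]];return C[n]['position'],d/np.linalg.norm(d)
def plane(n,uv,z):
    o,d=ray(n,uv);return o+d*(z-o[2])/d[2]
def tri(us,ut):
    o1,d1=ray('side',us);o2,d2=ray('top',ut)
    s=np.linalg.lstsq(np.c_[d1,-d2],o2-o1,rcond=None)[0]
    a=o1+s[0]*d1;b=o2+s[1]*d2;return (a+b)/2,np.linalg.norm(a-b)
def proj(n,P):
    c=rot(n).T@(np.asarray(P)-C[n]['position']);q=C[n]['camera_matrix']@[c[0],-c[1],-c[2]];return q[:2]/q[2]
HSV={'red':((0,150,90),(6,255,255)),'green':((50,150,90),(75,255,255)),'orange':((8,150,90),(22,255,255)),'blue':((100,150,40),(125,255,255))}
def blobs(im,c,box,amin=3):
    x0,y0,x1,y1=box;h=cv2.cvtColor(im,cv2.COLOR_RGB2HSV);m=cv2.inRange(h,*HSV[c]);k=np.zeros_like(m);k[y0:y1,x0:x1]=m[y0:y1,x0:x1]
    n,l,s,ce=cv2.connectedComponentsWithStats(k);return k,[(ce[i],s[i]) for i in range(1,n) if s[i,4]>=amin]
E
python3 - <<'E'
from h import *
S=cv2.imread('pics/side0.png')[:,:,::-1].copy();T=cv2.imread('pics/top0.png')[:,:,::-1].copy()
bs=(200,150,330,330);bt=(205,140,360,240);r={}
for c in('red','green','orange','blue'):
    a=blobs(S,c,bs)[1];b=blobs(T,c,bt)[1];print(c,a,b)
    if a and b:
        k=lambda L:max(L,key=lambda q:q[1][4])[0]
        r[c]=tri(k(a),k(b));print(r[c])
d=r['green'][0]-r['red'][0];print(d,np.linalg.norm(d),'yaw',np.degrees(np.arctan2(-d[0],d[1])))
a=cv2.resize(S[150:250,250:350],(500,500),interpolation=cv2.INTER_CUBIC)
b=cv2.resize(T[150:210,205:265+60],(800,400),interpolation=cv2.INTER_CUBIC)[:, 300:]
cv2.imwrite('pics/c1.png',np.hstack([a[:400],b[:, :300]])[:,:,::-1]) if 0 else None
b=cv2.resize(T[160:210,260:310],(400,400),interpolation=cv2.INTER_CUBIC)
a=cv2.resize(S[180:230,255:305],(400,400),interpolation=cv2.INTER_CUBIC)
cv2.imwrite('pics/c1.png',np.hstack([a,b])[:,:,::-1])
E
```

```text
red [(array([277.1359, 154.9429]), array([259, 150,  42,  18, 368], dtype=int32)), (array([298.4848, 190.3333]), array([296, 188,   7,   6,  33], dtype=int32))] [(array([280.7143, 171.9524]), array([278, 170,   6,   5,  21], dtype=int32))]
(array([ 0.5579, -0.0845,  0.2701]), np.float64(0.03331173133075728))
green [(array([312.5, 150. ]), array([311, 150,   4,   1,   4], dtype=int32)), (array([294.2273, 158.4091]), array([292, 156,   6,   6,  22], dtype=int32))] [(array([226.3333, 163.125 ]), array([224, 161,   6,   5,  24], dtype=int32))]
(array([0.6183, 0.074 , 0.1788]), np.float64(0.00035468509676464175))
orange [(array([243.6167, 268.6375]), array([240, 254,   8,  31, 240], dtype=int32))] [(array([341.5333, 222.2667]), array([340, 221,   5,   4,  15], dtype=int32))]
(array([ 0.4436, -0.2932,  0.1214]), np.float64(0.000803484003306076))
blue [(array([243.799 , 300.0567]), array([ 228,  274,   33,   49, 1234], dtype=int32))] [(array([333.6276, 225.4621]), array([326, 217,  20,  16, 145], dtype=int32))]
(array([ 0.4421, -0.2871,  0.0316]), np.float64(0.004623912268011841))
[ 0.0605  0.1585 -0.0913] 0.19265402109831234 yaw -20.879150738007766
```

View pics/c1.png

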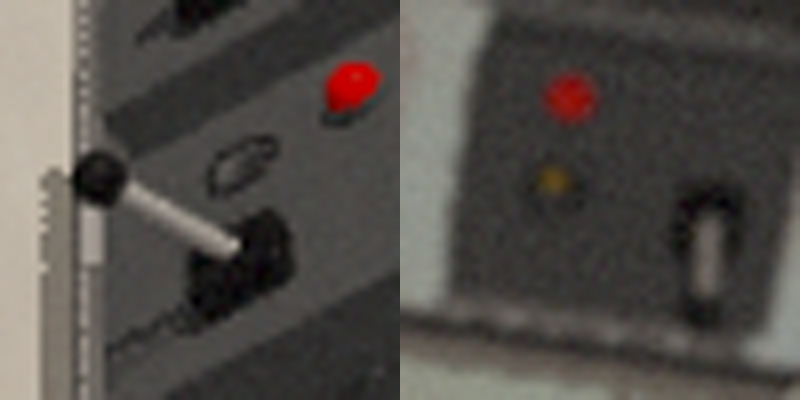

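The crop shows the recess ring centred at side (284.5,200.4) and top (278.9,182.6). The toggle ball is at side (267,201.8) and top (297,199).

```bash
python3 - <<'E'
from h import *
q={'red':((298.48,190.33),(280.71,171.95)),'green':((294.23,158.41),(226.33,163.12)),'rec':((284.5,200.4),(278.9,182.6)),'ball':((267,201.8),(297,199))}
r={k:tri(*v) for k,v in q.items()}
for k in r: print(k,*r[k])
d=r['green'][0]-r['red'][0];yaw=np.arctan2(-d[0],d[1]);print(d,np.linalg.norm(d),'yaw',np.degrees(yaw))
for y in (yaw,):
    Rf=R.from_euler('z',y).as_matrix();t=0.6
    Rr=Rf@R.from_euler('y',-t).as_matrix()
    print('slope dir',Rr[:,0],'n',Rr[:,2])
    L=r['red'][0];rc=r['rec'][0]
    print('red in rec frame',Rr.T@(L-rc),'ball in rec frame',Rr.T@(r['ball'][0]-rc),'expect',[-45*np.sin(.5),-62,10+45*np.cos(.5)])
# stand: top corners via blue mask; pin handle top
T=cv2.imread('pics/top0.png')[:,:,::-1].copy();S=cv2.imread('pics/side0.png')[:,:,::-1].copy()
k,_=blobs(T,'blue',(310,205,360,245));print(cv2.minAreaRect(cv2.findNonZero(k)))
k,_=blobs(S,'orange',(230,240,260,290))
ys,xs=np.nonzero(k)
for y in range(ys.min(),ys.max()+1,3): print(y,xs[ys==y].min(),xs[ys==y].max(),end='; ')
a=cv2.resize(S[250:325,220:270],(400,600),interpolation=cv2.INTER_CUBIC)
b=cv2.resize(T[205:245,316:356],(400,400),interpolation=cv2.INTER_CUBIC)
cv2.imwrite('pics/c2.png',np.hstack([a,np.vstack([b,b[:200]*0])])[:,:,::-1])
E
```

```text
red [ 0.5935 -0.0942  0.178 ] 0.0007930534381212455
green [0.6183 0.074  0.1788] 0.0003476551273661392
rec [ 0.5634 -0.0907  0.1505] 0.0018672839992213257
ball [ 0.5102 -0.1438  0.1818] 0.002509264712996186
[0.0248 0.1682 0.0008] 0.17002167170095203 yaw -8.403743993322916
slope dir [ 0.8165 -0.1206  0.5646] n [-0.5586  0.0825  0.8253]
red in rec frame [0.0405 0.0009 0.0056] ball in rec frame [-0.0193 -0.0604  0.0512] expect [np.float64(-21.574149237189136), -62, np.float64(49.49121528506677)]
((335.5, 224.5), (15.0, 19.0), 90.0)
254 240 247; 257 240 247; 260 240 247; 263 240 247; 266 240 247; 269 240 247; 272 240 247; 275 240 247; 278 241 247; 281 240 247; 284 241 247;
```

View pics/c2.png

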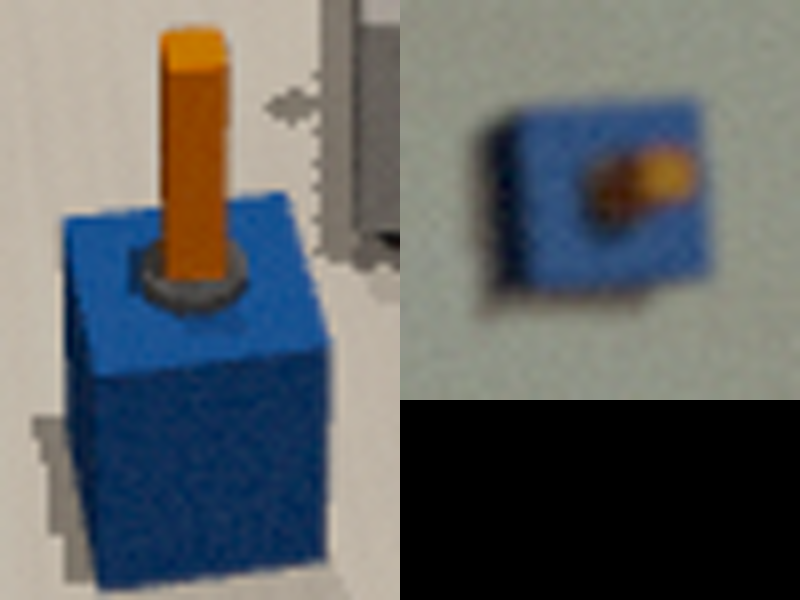

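The crop gives the stand's top corners (side view) and the top of the handle, at side (243.9,255.5) and top (342.2,221.5).

```bash
python3 - <<'E'
from h import *
f=lambda x,y:(220+(x+.5)/8-.5,250+(y+.5)/8-.5)
P=np.array([plane('side',f(*c),.075) for c in((65,218),(287,195),(328,342),(100,378))])
print(P,P.mean(0));e=np.roll(P,-1,0)-P;print(np.linalg.norm(e,axis=1),np.degrees(np.arctan2(e[:,1],e[:,0])))
g=lambda x,y:(316+(x+.5)/10-.5,205+(y+.5)/10-.5)
Q=np.array([plane('top',g(*c),.075) for c in((118,103),(300,97),(313,275),(125,288))])
print(Q,Q.mean(0));e=np.roll(Q,-1,0)-Q;print(np.linalg.norm(e,axis=1),np.degrees(np.arctan2(e[:,1],e[:,0])))
print('pin top',tri(f(195,48),g(267,170)),plane('side',f(195,48),.151),plane('top',g(267,170),.151))
h=[plane('side',f(*c),.151) for c in((163,68),(226,68),(222,33),(166,33))];h=np.array(h);e=np.roll(h,-1,0)-h;print(h.mean(0),np.linalg.norm(e,axis=1),np.degrees(np.arctan2(e[:,1],e[:,0])))
print('collar',plane('side',f(193,272),.081))
E
```

```text
[[ 0.4133 -0.2602  0.075 ]
 [ 0.4722 -0.2578  0.075 ]
 [ 0.4752 -0.3145  0.075 ]
 [ 0.4174 -0.3207  0.075 ]] [ 0.4445 -0.2883  0.075 ]
[0.0589 0.0568 0.0582 0.0606] [   2.3256  -87.0013 -173.9301   93.8087]
[[ 0.4716 -0.2574  0.075 ]
 [ 0.4743 -0.318   0.075 ]
 [ 0.4156 -0.321   0.075 ]
 [ 0.4107 -0.2588  0.075 ]] [ 0.443  -0.2888  0.075 ]
[0.0606 0.0588 0.0624 0.0609] [ -87.443  -177.0184   94.5161    1.3162]
pin top (array([ 0.4442, -0.2888,  0.1504]), np.float64(0.0002461531462134153)) [ 0.4442 -0.2895  0.151 ] [ 0.444  -0.2886  0.151 ]
[ 0.444  -0.2904  0.151 ] [0.0153 0.0138 0.0138 0.0138] [ -6.5111  87.509  173.5136 -98.8094]
collar [ 0.4436 -0.2915  0.081 ]
```

Emit:
play_rows --steps '[[[0,0,0],0.85,1],[[0,0,0],0.85,1],[[0,0,0],0.85,1],[[0,0,0],0.85,1],[[0,0,0],0,1]]' --force 30

```text
clock: 0.72
tcp_pos: [0.1689, -0.4967, 0.2035]
eef_rot: [-179.9, 0.0, -8.3]
ft_force: [-0.4, -0.7, 0.8]
width: 1.0
finger_force: 0.0
```

```bash
cat >> h.py <<'E'
def to(P,psi=None):
    s=manip.read_state();r=R.from_euler('xyz',s['eef_rot'],degrees=True).as_matrix()
    d=r.T@(np.array(P)-s['tcp_pos'])/.06
    print('t',s['clock'],'tcp',s['tcp_pos'],s['eef_rot'],'F',s['ft_force'],'w',s['width'],'units',d, 'turn', None if psi is None else (s['eef_rot'][2]-psi)/8);return d
E
python3 -c "
from h import *
to([.4437,-.2886,.2],-8.4)"
```

```text
t 0.725 tcp [ 0.1689 -0.4967  0.2035] [-179.9479    0.0246   -8.337 ] F [-0.4425 -0.6574  0.8398] w 1.0002488756173802 units [ 4.0284 -4.0953  0.0599] turn 0.007880214360841853
```

Emit:
play_rows --steps '[[[0.67,-0.68,0],0,1],[[0.67,-0.68,0],0,1],[[0.67,-0.68,0],0,1],[[0.67,-0.68,0],0,1],[[0.67,-0.68,0],0,1]]'

```text
clock: 1.35
tcp_pos: [0.399, -0.3234, 0.2038]
eef_rot: [180.0, -0.0, -8.3]
ft_force: [0.6, -0.0, 0.0]
width: 0.999
finger_force: 0.0
```

Emit:
play_rows --steps '[[[0.67,-0.68,0],0,1],[[0,0,0],0,1],[[0,0,0],0,1]]'

```text
clock: 1.72
tcp_pos: [0.443, -0.29, 0.2036]
eef_rot: [180.0, 0.1, -8.3]
ft_force: [-0.8, -0.3, 0.5]
width: 1.002
finger_force: 0.0
```

```bash
python3 -c "
from h import *
to([.4437,-.2886,.097],-8.4)"
```

```text
t 1.725 tcp [ 0.443  -0.29    0.2036] [179.9948   0.0676  -8.3149] F [-0.7954 -0.3349  0.5009] w 1.0015576741264212 units [ 0.0095 -0.0253  1.7765] turn 0.010639768101217806
```

Emit:
play_rows --steps '[[[0,-0.02,0.6],0,1],[[0,0,0.6],0,1],[[0,0,0.57],0,1],[[0,0,0],0,-1],[[0,0,0],0,-1]]' --force 30

```text
clock: 2.35
tcp_pos: [0.4435, -0.2901, 0.0989]
eef_rot: [180.0, -0.1, -8.5]
ft_force: [-0.2, 0.4, 1.0]
width: 0.603
finger_force: 0.0
```

Emit:
play_rows --steps '[[[0,0,0],0,-1],[[0,0,0],0,-1],[[0,0,0],0,-1],[[0,0,0],0,-1],[[0,0,0],0,-1]]'

```text
clock: 2.98
tcp_pos: [0.4446, -0.2898, 0.0992]
eef_rot: [179.9, -0.1, -8.4]
ft_force: [-0.9, -1.6, 6.8]
width: 0.182
finger_force: 31.5
```

Emit:
play_rows --steps '[[[0,0,-0.44],0,-1],[[0,0,-0.44],0,-1],[[0,0,0],0,-1],[[0,0,0],0,-1]]'

```text
clock: 3.48
tcp_pos: [0.4433, -0.2886, 0.1498]
eef_rot: [-180.0, 0.1, -8.4]
ft_force: [-0.3, 0.3, -1.0]
width: 0.181
finger_force: 30.7
```

```bash
python3 - <<'E'
from h import *
to([.4437,-.2886,.15],-8.4)
S=manip.camera('side')
u=proj('side',[.444,-.289,.1]).astype(int);x,y=u
cv2.imwrite('pics/s1.png',cv2.resize(S[y-60:y+40,x-60:x+60],(720,600),interpolation=cv2.INTER_CUBIC)[:,:,::-1]);print(u)
E
```

```text
t 3.475 tcp [ 0.4433 -0.2886  0.1498] [-179.9725    0.0523   -8.4069] F [-0.2915  0.2821 -0.9592] w 0.18107788477332606 units [ 0.0074 -0.0012 -0.0035] turn -0.0008633199503911282
[243 275]
```

View pics/s1.png

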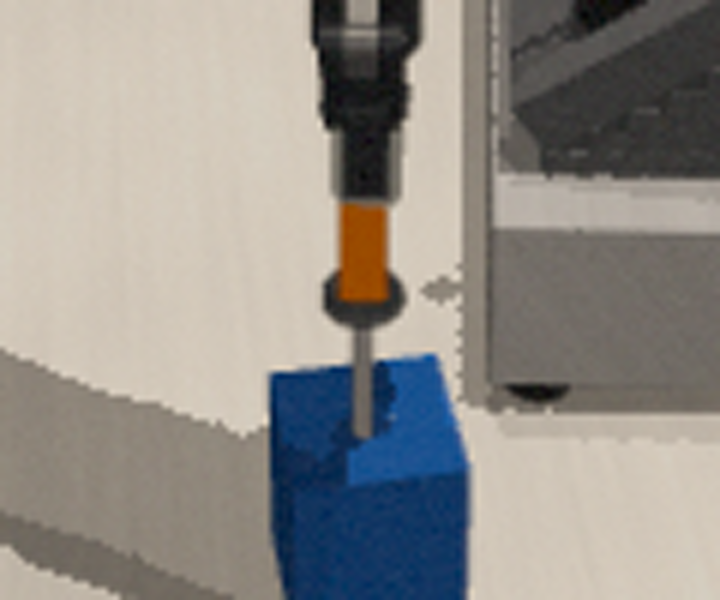

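The pin is held upright, with its prod still about 9 mm in the stand hole. I'll tilt it against the hole's lip.

Emit:
play_rows --steps '[[[-0.06,0,0],0,-1],[[-0.14,0,0.005],0,-1],[[-0.14,0,0.01],0,-1],[[-0.136,0,0.025],0,-1],[[-0.136,0,0.037],0,-1]]'

```text
clock: 4.15
tcp_pos: [0.4071, -0.2837, 0.1463]
eef_rot: [180.0, -0.1, -8.4]
ft_force: [2.6, 0.1, 0.9]
width: 0.182
finger_force: 29.8
```

Emit:
play_rows --steps '[[[-0.104,0,0.038],0,-1],[[-0.104,0,0.045],0,-1],[[-0.08,0,0.042],0,-1],[[-0.08,0,0.045],0,-1],[[0,0,0],0,-1]]'

```text
clock: 4.78
tcp_pos: [0.3847, -0.2803, 0.1353]
eef_rot: [-180.0, 0.1, -8.4]
ft_force: [1.5, -0.7, -0.1]
width: 0.182
finger_force: 29.8
```

```bash
python3 - <<'E'
from h import *
to([.4437,-.2886,.15],-8.4)
S=manip.camera('side')
u=proj('side',[.414,-.289,.1]).astype(int);x,y=u
cv2.imwrite('pics/s2.png',cv2.resize(S[y-60:y+40,x-60:x+60],(720,600),interpolation=cv2.INTER_CUBIC)[:,:,::-1]);print(u)
E
```

```text
t 4.775 tcp [ 0.3847 -0.2803  0.1353] [-179.9971    0.0644   -8.4375] F [ 1.5344 -0.7393 -0.1497] w 0.1819833861048455 units [ 0.9923 -0.0068 -0.2458] turn -0.004681697334491863
[228 276]
```

View pics/s2.png

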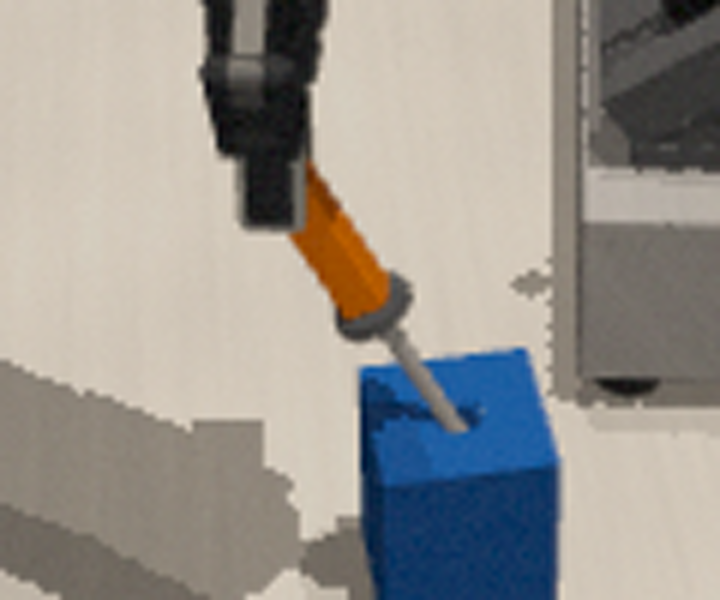

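The tilt worked: the pin leans about 34° in the stand, with its tip in the hole at crop (462,428). I'll lift along the pin axis, rise, and measure it.

Emit:
play_rows --steps '[[[-0.1,0,-0.14],0,-1],[[-0.1,0,-0.14],0,-1],[[0,0,-0.9],0,-1],[[0,0,-0.9],0,-1],[[0,0,-0.65],0,-1]]'

```text
clock: 5.45
tcp_pos: [0.3724, -0.2784, 0.3021]
eef_rot: [180.0, 0.0, -8.4]
ft_force: [-0.2, 0.4, -1.4]
width: 0.179
finger_force: 29.7
```

```bash
python3 - <<'E'
from h import *
to([.4918,-.0801,.30],-8.4)
E
```

```text
t 5.45 tcp [ 0.3724 -0.2784  0.3021] [179.9555   0.0172  -8.4351] F [-0.155   0.4243 -1.3838] w 0.1787683325306554 units [ 1.4845 -3.5605  0.0314] turn -0.004384848784644291
```

Emit:
play_rows --steps '[[[0.3,-0.72,0],0,-1],[[0.3,-0.71,0],0,-1],[[0.3,-0.71,0],0,-1],[[0.3,-0.71,0],0,-1],[[0.28,-0.71,0],0,-1]]'

```text
clock: 6.08
tcp_pos: [0.4917, -0.0792, 0.2996]
eef_rot: [179.9, 0.1, -8.4]
ft_force: [-0.4, -0.1, -0.9]
width: 0.18
finger_force: 29.7
```

Emit:
play_rows --steps '[[[0,0,0.45],0,-1],[[0,0,0.45],0,-1],[[0,0,0],0,-1],[[0,0,0],0,-1]]'

```text
clock: 6.58
tcp_pos: [0.4924, -0.0806, 0.2465]
eef_rot: [180.0, -0.0, -8.4]
ft_force: [-0.4, -0.5, -0.7]
width: 0.182
finger_force: 29.7
```

```bash
python3 - <<'E'
from h import *
to([.4918,-.0801,.237],-8.4)
S=manip.camera('side');T=manip.camera('top')
cv2.imwrite('pics/S3raw.png',S[:,:,::-1]);cv2.imwrite('pics/T3raw.png',T[:,:,::-1])
a=cv2.resize(S[130:230,235:310],(450,600),interpolation=cv2.INTER_CUBIC)
b=cv2.resize(T[160:210,260:310],(350,350),interpolation=cv2.INTER_CUBIC)
cv2.imwrite('pics/s3.png',np.hstack([a,np.vstack([b,np.zeros((250,350,3),np.uint8)])])[:,:,::-1])
E
```

```text
t 6.575 tcp [ 0.4924 -0.0806  0.2465] [179.9813  -0.0053  -8.4388] F [-0.4103 -0.465  -0.6557] w 0.1822557556360058 units [-0.0111 -0.0073  0.1577] turn -0.0048477482072026845
```

View pics/s3.png

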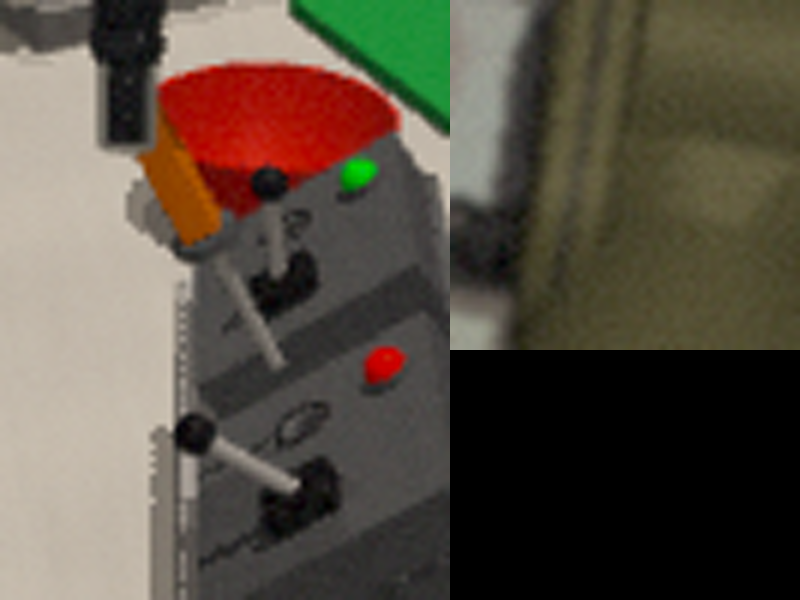

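In the side view the tip is at crop (280,366), the prod leaves the collar at (221,258), and the ring centre is at (302,423). The arm hides the pod in the top view.

```bash
cat >> h.py <<'E'
def inplane(uv,tcp,psi=-8.43):
    r=R.from_euler('xyz',[180,0,psi],degrees=True).as_matrix();o,d=ray('side',uv);n=r[:,1]
    return o+d*(n@(tcp-o))/(n@d)
E
python3 - <<'E'
from h import *
t=np.array([.4924,-.0806,.2465]);f=lambda x,y:(235+(x+.5)/6-.5,130+(y+.5)/6-.5)
tip=inplane(f(280,366),t);b=inplane(f(221,258),t)
Rr=R.from_euler('z',-8.4,degrees=True).as_matrix()@R.from_euler('y',-.6).as_matrix()
rc=np.array([.5634,-.0907,.1505]);r2=np.array(f(302,423))
d=b-tip;print(tip,b,np.linalg.norm(d));l=R.from_euler('z',8.4,degrees=True).as_matrix()@d;print('tilt',np.degrees(np.arctan2(-l[0],l[2])),l)
print('tip in rec frame',Rr.T@(tip-rc),'tip-tcp tool-ish',R.from_euler('z',8.4,degrees=True).apply(tip-t))
print('ring px',r2,proj('side',rc),'tip on axis? expected px of rec+n*h',[proj('side',rc+Rr[:,2]*h) for h in(.02,.03,.04)], f(280,366))
E
```

```text
[ 0.5537 -0.0897  0.1772] [ 0.5294 -0.0861  0.2242] 0.05300557953048589
tilt 27.568233492653572 [-0.0245  0.      0.047 ]
tip in rec frame [ 0.007  -0.0004  0.0275] tip-tcp tool-ish [ 0.062  -0.     -0.0693]
ring px [284.9167 200.0833] [284.8716 200.3311] tip on axis? expected px of rec+n*h [array([280.403 , 194.2317]), array([278.1428, 191.1465]), array([275.865 , 188.0374])] (281.25, 190.58333333333334)
```

Emit:
play_rows --steps '[[[0.055,0,0.2],0,-1],[[0.055,0,0.2],0,-1],[[0,0,0],0,-1],[[0,0,0],0,-1]]' --force 60

```text
clock: 7.18
tcp_pos: [0.4991, -0.0813, 0.2212]
eef_rot: [-180.0, 0.0, -8.4]
ft_force: [0.1, -0.0, -0.4]
width: 0.174
finger_force: 62.7
```

```bash
python3 - <<'E'
from h import *
to([.4918,-.0801,.237],-8.4)
S=manip.camera('side')
cv2.imwrite('pics/s4.png',cv2.resize(S[150:225,250:325],(600,600),interpolation=cv2.INTER_CUBIC)[:,:,::-1])
E
```

```text
t 7.175 tcp [ 0.4991 -0.0813  0.2212] [-179.9981    0.0451   -8.4227] F [ 0.1045 -0.0358 -0.4191] w 0.17420671203491914 units [-0.123  -0.0019 -0.2629] turn -0.0028390550463046615
```

View pics/s4.png

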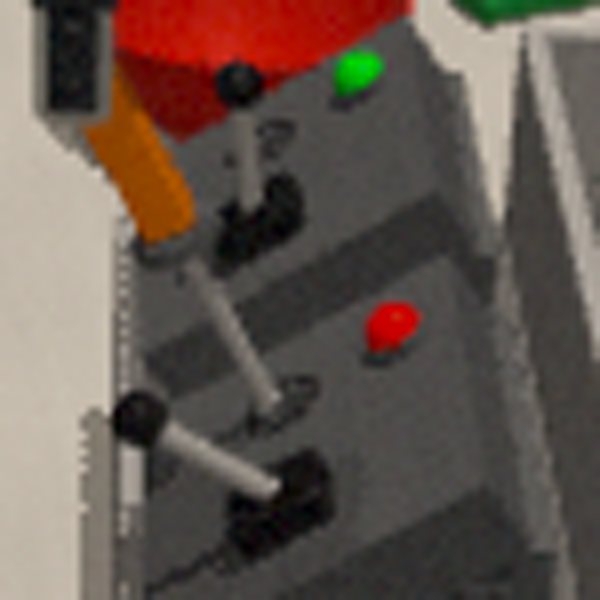

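```bash
python3 - <<'E'
from h import *
t=np.array([.4991,-.0813,.2212]);f=lambda x,y:(250+(x+.5)/8-.5,150+(y+.5)/8-.5)
Rr=R.from_euler('z',-8.4,degrees=True).as_matrix()@R.from_euler('y',-.6).as_matrix()
rc=np.array([.5634,-.0907,.1505])
for p in((272,403),(193,260)):print(Rr.T@(inplane(f(*p),t)-rc)*1e3)
for p in((0,0,0),(-1.7,-.4,2.8),(0,0,3),(-3,0,2),(-1,0,0)):print(p,(proj('side',rc+Rr@np.array(p)/1e3)-[250,150]+.5)*8-.5)
E
```

```text
[-1.9932 -0.1263  2.6852]
[ 4.3082 -0.1132 56.2738]
(0, 0, 0) [282.4727 406.1491]
(-1.7, -0.4, 2.8) [272.6715 402.7364]
(0, 0, 3) [277.1454 398.8774]
(-3, 0, 2) [270.3156 406.024 ]
(-1, 0, 0) [279.6035 407.721 ]
```

The tip is 2.7 mm above the mouth and within 2 mm of its centre, about 7° off the hole axis, so it will fit. Inserting now.

Emit:
play_rows --steps '[[[0.067,0,0.076],0,-1],[[0.057,0,0.082],0,-1],[[0,0,0],0,-1]]'

```text
clock: 7.6
tcp_pos: [0.5066, -0.0824, 0.2114]
eef_rot: [-180.0, 0.1, -8.4]
ft_force: [-0.2, -0.5, -0.6]
width: 0.168
finger_force: 62.7
```

Emit:
play_rows --steps '[[[0.028,0,0.041],0,-1],[[0,0,0],0,-1],[[0,0,0],0,-1]]'

```text
clock: 7.98
tcp_pos: [0.5083, -0.0826, 0.2096]
eef_rot: [-180.0, -0.0, -8.4]
ft_force: [-1.0, 0.3, -1.2]
width: 0.173
finger_force: 62.7
```

Emit:
play_rows --steps '[[[0.028,0,0.041],0,-1],[[0,0,0],0,-1],[[0,0,0],0,-1]]'

```text
clock: 8.35
tcp_pos: [0.51, -0.0829, 0.2072]
eef_rot: [180.0, -0.0, -8.4]
ft_force: [-0.6, 0.2, 0.5]
width: 0.17
finger_force: 63.1
```

Emit:
play_rows --steps '[[[0.019,0,0.028],0,-1],[[0,0,0],0,-1],[[0,0,0],0,-1]]'

```text
clock: 8.72
tcp_pos: [0.511, -0.0831, 0.2057]
eef_rot: [-180.0, -0.0, -8.4]
ft_force: [-1.1, -0.1, 3.4]
width: 0.172
finger_force: 63.3
```

Emit:
play_rows --steps '[[[0.019,0,0.028],0,-1],[[0,0,0],0,-1],[[0,0,0],0,-1]]'

```text
clock: 9.1
tcp_pos: [0.5121, -0.0832, 0.2039]
eef_rot: [180.0, -0.0, -8.4]
ft_force: [-1.8, 0.4, 5.4]
width: 0.173
finger_force: 63.6
```

Emit:
play_rows --steps '[[[0.019,0,0.028],0,-1],[[0,0,0],0,-1],[[0,0,0],0,-1]]'

```text
clock: 9.48
tcp_pos: [0.513, -0.0833, 0.2027]
eef_rot: [180.0, 0.0, -8.4]
ft_force: [-4.3, 1.1, 6.7]
width: 0.17
finger_force: 64.3
```

Emit:
play_rows --steps '[[[0.014,0,0.021],0,-1],[[0,0,0],0,-1],[[0,0,0],0,-1]]'

```text
clock: 9.85
tcp_pos: [0.5131, -0.0834, 0.2024]
eef_rot: [180.0, 0.0, -8.4]
ft_force: [-6.7, 1.6, 14.8]
width: 0.168
finger_force: 65.2
```

Emit:
play_rows --steps '[[[0.014,0,0.021],0,-1],[[0,0,0],0,-1],[[0,0,0],0,-1]]'

```text
clock: 10.22
tcp_pos: [0.5132, -0.0834, 0.2023]
eef_rot: [180.0, 0.0, -8.4]
ft_force: [-11.1, 2.7, 22.3]
width: 0.173
finger_force: 66.2
```

The force jumped from 8 to 25 N in about 0.3 mm, so the button is fully home. Backing straight out along the hole axis.

Emit:
play_rows --steps '[[[-0.14,0,-0.21],0,-1],[[-0.14,0,-0.21],0,-1],[[-0.14,0,-0.21],0,-1],[[0,0,-0.7],0,-1],[[0,0,-0.5],0,-1]]'

```text
clock: 10.85
tcp_pos: [0.4899, -0.08, 0.311]
eef_rot: [180.0, -0.1, -8.4]
ft_force: [0.3, 0.9, -0.7]
width: 0.171
finger_force: 63.1
```

```bash
python3 - <<'E'
from h import *
to([.3844,-.2798,.30],-8.4)
S=manip.camera('side')
a=cv2.resize(S[95:205,235:325],(490,600),interpolation=cv2.INTER_CUBIC)
cv2.imwrite('pics/s5.png',a[:,:,::-1])
k,b=blobs(S,'orange',(230,90,300,200));print(b)
E
```

```text
t 10.85 tcp [ 0.4899 -0.08    0.311 ] [179.997   -0.0505  -8.4218] F [ 0.3229  0.9147 -0.6857] w 0.17119797002507547 units [-1.2519  3.5523  0.182 ] turn -0.0027236656818718785
[(array([263.9286, 133.6948]), array([257, 120,  15,  25, 154], dtype=int32))]
```

View pics/s5.png

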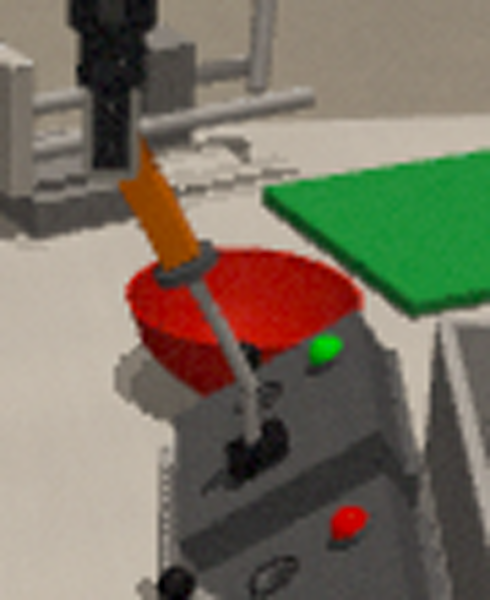

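The pin is still tilted and held. The collar is at crop (187,266) and the tip at about (250,390), in front of the green toggle's stick.

```bash
python3 - <<'E'
from h import *
t=manip.read_state()['tcp_pos'];f=lambda x,y:(235+(x+.5)/5.444-.5,95+(y+.5)/5.4545-.5)
L=R.from_euler('z',8.4,degrees=True)
for p in((250,390),(190,270),(135,165)):print(L.apply(inplane(f(*p),t)-t)*1e3)
E
```

```text
[ 58.2784  -0.0305 -73.5934]
[ 31.6308  -0.0166 -19.7263]
[ 8.4351 -0.0044 25.132 ]
```

Emit:
play_rows --steps '[[[-0.24,0.71,0],0,-1],[[-0.24,0.71,0],0,-1],[[-0.24,0.71,0],0,-1],[[-0.24,0.71,0],0,-1],[[-0.24,0.71,0],0,-1]]' --force 40

```text
clock: 11.52
tcp_pos: [0.3867, -0.2812, 0.3092]
eef_rot: [180.0, -0.0, -8.4]
ft_force: [0.0, -0.4, -0.8]
width: 0.176
finger_force: 62.9
```

Emit:
play_rows --steps '[[[0,0,0.8],0,-1],[[0,0,0.9],0,-1],[[0,0,0.8],0,-1],[[0,0,0],0,-1],[[0,0,0],0,-1]]'

```text
clock: 12.15
tcp_pos: [0.3887, -0.2808, 0.161]
eef_rot: [179.9, -0.1, -8.4]
ft_force: [0.6, -0.6, 0.4]
width: 0.174
finger_force: 62.9
```

```bash
python3 - <<'E'
from h import *
to([.3873,-.2802,.139],-8.4)
S=manip.camera('side')
x,y=proj('side',[.43,-.289,.11]).astype(int);print(x,y)
cv2.imwrite('pics/s6.png',cv2.resize(S[y-50:y+50,x-50:x+50],(600,600),interpolation=cv2.INTER_CUBIC)[:,:,::-1])
print('hole px',proj('side',[.4437,-.2886,.075]))
E
```

```text
t 12.15 tcp [ 0.3887 -0.2808  0.161 ] [179.9418  -0.1157  -8.4148] F [ 0.6334 -0.5838  0.3568] w 0.1738077753056999 units [-0.0247 -0.0068  0.3661] turn -0.0018437558195962822
236 272
hole px [243.5765 284.834 ]
```

View pics/s6.png

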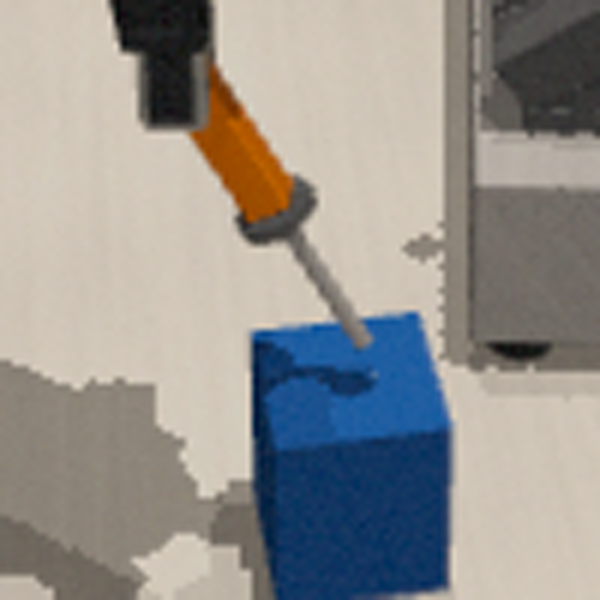

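The tip is at crop (364,343), just above the stand top. The hole appears at about (350,380), partly in the pin's shadow.

```bash
python3 - <<'E'
from h import *
t=np.array([.3887,-.2808,.161]);f=lambda x,y:(186+(x+.5)/6-.5,222+(y+.5)/6-.5)
L=R.from_euler('z',8.4,degrees=True);H=np.array([.4437,-.2886,.075])
for p in((363,343),(292,232)):
    P=inplane(f(*p),t);print(P,L.apply(P-t)*1e3,'rel hole',L.apply(P-H)*1e3)
E
```

```text
[ 0.4487 -0.2897  0.0916] [ 60.6334  -0.0317 -69.3795] rel hole [ 5.084  -0.35   16.6205]
[ 0.4254 -0.2862  0.1385] [ 37.0647  -0.0194 -22.5219] rel hole [-18.4848  -0.3376  63.4781]
```

Emit:
play_rows --steps '[[[-0.05,0,0.14],0,-1],[[0,0,0.14],0,-1],[[0,0,0.13],0,-1],[[0,0,0],0,-1],[[0,0,0],0,-1]]' --force 30

```text
clock: 12.82
tcp_pos: [0.385, -0.2798, 0.1348]
eef_rot: [180.0, -0.0, -8.4]
ft_force: [0.9, 0.1, -0.2]
width: 0.174
finger_force: 62.9
```

Emit:
play_rows --steps '[[[0.083,0,0],0,-1],[[0.082,0,-0.05],0,-1],[[0.083,0,-0.05],0,-1],[[0.085,0,-0.038],0,-1],[[0.085,0,-0.038],0,-1]]'

```text
clock: 13.45
tcp_pos: [0.4094, -0.2831, 0.1452]
eef_rot: [-180.0, 0.1, -8.4]
ft_force: [-3.0, -0.1, -2.5]
width: 0.176
finger_force: 62.5
```

```bash
cat >> h.py <<'E'
def handle():
    S=manip.camera('side');t=manip.read_state()['tcp_pos'];k,b=blobs(S,'orange',(200,200,290,300));k=cv2.morphologyEx(k,cv2.MORPH_OPEN,np.ones((2,2)))
    pts=[]
    ys,xs=np.nonzero(k)
    for y in range(ys.min(),ys.max()+1,3):
        r=xs[ys==y];print(y,r.min(),r.max(),end='; ')
        pts.append(((r.min()+r.max())/2,y))
    P=np.array([inplane(p,t) for p in pts]);P=R.from_euler('z',8.4,degrees=True).apply(P-[.4437,-.2886,.075])*1e3
    print();print(P[:,[0,2]]); m=P[1:-2] if len(P)>5 else P; s=np.polyfit(m[:,2],m[:,0],1);print('tilt',np.degrees(np.arctan(-s[0])),'x at stand top',s[1]);return S
E
python3 -c "
from h import *
to([.4437,-.2886,.13]);handle()"
```

```text
t 13.45 tcp [ 0.4094 -0.2831  0.1452] [-179.9782    0.0614   -8.4166] F [-2.9822 -0.1417 -2.5094] w 0.17630398448335874 units [0.5795 0.0065 0.2526] turn None
247 233 234; 250 233 235; 253 228 237; 256 229 238; 259 230 239; 262 231 240; 265 232 240; 
[[-19.6698  95.6153]
 [-18.7682  88.3692]
 [-21.7779  80.9602]
 [-19.8938  73.6189]
 [-17.994   66.2167]
 [-16.0785  58.7529]
 [-15.1429  51.1999]]
tilt 3.2541674412610497 x at stand top -15.21392189390999
```

Emit:
play_rows --steps '[[[0.09,0,-0.02],0,-1],[[0.09,0,-0.02],0,-1],[[0.09,0,-0.01],0,-1],[[0.09,0,0],0,-1],[[0,0,0],0,-1]]'

```text
clock: 14.12
tcp_pos: [0.4318, -0.2869, 0.1489]
eef_rot: [180.0, -0.1, -8.4]
ft_force: [-3.8, 1.1, 0.1]
width: 0.172
finger_force: 63.3
```

```bash
python3 -c "
from h import *
to([.4437,-.2886,.13]);handle()"
```

```text
t 14.125 tcp [ 0.4318 -0.2869  0.1489] [179.9706  -0.0983  -8.4013] F [-3.8394  1.119   0.089 ] w 0.17206609984747415 units [ 0.1994 -0.0005  0.3149] turn None
250 236 243; 253 236 244; 256 237 244; 259 237 245; 262 238 246; 265 238 245; 
[[-8.0306 88.7722]
 [-7.0777 81.4704]
 [-6.1169 74.1082]
 [-5.1481 66.6846]
 [-3.1799 59.2255]
 [-4.1815 51.6239]]
tilt 7.435412495018852 x at stand top 3.5546572889432366
```

Emit:
play_rows --steps '[[[0.09,0,0],0,-1],[[0.09,0,0],0,-1],[[0,0,0],0,-1]]'

```text
clock: 14.55
tcp_pos: [0.4419, -0.2883, 0.1484]
eef_rot: [180.0, -0.0, -8.4]
ft_force: [-3.7, -0.5, 1.9]
width: 0.17
finger_force: 63.8
```

```bash
python3 -c "
from h import *
to([.4437,-.2886,.13]);handle()"
```

```text
t 14.55 tcp [ 0.4419 -0.2883  0.1484] [179.9819  -0.0137  -8.4092] F [-3.7056 -0.523   1.8845] w 0.16998380521408163 units [0.0306 0.0009 0.3059] turn None
251 240 247; 254 240 247; 257 240 247; 260 241 248; 263 241 248; 266 241 248; 
[[-0.2313 86.503 ]
 [-0.2251 79.1565]
 [-0.2189 71.7488]
 [ 1.7642 64.3318]
 [ 1.7789 56.7998]
 [ 1.7937 49.2043]]
tilt 7.644601955792521 x at stand top 10.069855503358614
```

Emit:
play_rows --steps '[[[-0.02,0,0.15],0,-1],[[-0.01,0,0.15],0,-1],[[0,0,0],0,-1]]'

```text
clock: 14.98
tcp_pos: [0.4403, -0.2875, 0.1293]
eef_rot: [-179.9, -0.0, -8.4]
ft_force: [0.0, -0.9, -1.1]
width: 0.173
finger_force: 63.4
```

Emit:
play_rows --steps '[[[0,0,0.15],0,-1],[[0,0,0.1],0,-1],[[0,0,0],0,-1]]'

```text
clock: 15.35
tcp_pos: [0.4399, -0.2876, 0.1147]
eef_rot: [-180.0, 0.0, -8.4]
ft_force: [-0.9, 0.4, -0.9]
width: 0.171
finger_force: 63.4
```

```bash
python3 -c "
from h import *
to([.4437,-.2886,.13]);handle()"
```

```text
t 15.35 tcp [ 0.4399 -0.2876  0.1147] [-179.9619    0.0002   -8.4117] F [-0.8793  0.4297 -0.894 ] w 0.17068596095641375 units [ 0.0649  0.007  -0.2549] turn None
264 239 245; 267 239 246; 270 240 246; 273 240 247; 276 240 247; 279 240 247; 
[[-3.197  53.9385]
 [-2.2045 46.3446]
 [-1.2037 38.6865]
 [-0.1944 30.9634]
 [-0.1878 23.1469]
 [-0.1811 15.2631]]
tilt 7.445797664940637 x at stand top 3.8522364059595033
```

Emit:
play_rows --steps '[[[0.03,0,0.08],0,-1],[[0.02,0,0],0,-1],[[0,0,0],0,-1]]'

```text
clock: 15.78
tcp_pos: [0.4417, -0.2881, 0.11]
eef_rot: [180.0, 0.1, -8.4]
ft_force: [-2.8, -0.7, -2.7]
width: 0.173
finger_force: 63.2
```

Emit:
play_rows --steps '[[[0,0,0.04],0,-1],[[0,0,0],0,-1],[[0,0,0],0,-1]]'

```text
clock: 16.15
tcp_pos: [0.4421, -0.2881, 0.1078]
eef_rot: [-180.0, 0.1, -8.4]
ft_force: [-4.6, -0.1, -1.5]
width: 0.167
finger_force: 63.3
```

Emit:
play_rows --steps '[[[0,0,0.03],0,-1],[[0,0,0],0,-0.3],[[0,0,0],0,0],[[0,0,0],0,0.5],[[0,0,0],0,1]]'

```text
clock: 16.77
tcp_pos: [0.4433, -0.2883, 0.1065]
eef_rot: [180.0, -0.1, -8.4]
ft_force: [-0.6, 0.1, 0.2]
width: 0.898
finger_force: 0.0
```

Emit:
play_rows --steps '[[[0,0,0],0,1],[[0,0,0],0,1],[[0,0,-0.5],0,1],[[0,0,-0.9],0,1],[[0,0,-0.9],0,1]]'

```text
clock: 17.4
tcp_pos: [0.4424, -0.288, 0.2455]
eef_rot: [-180.0, 0.0, -8.4]
ft_force: [0.0, -0.2, 0.7]
width: 0.995
finger_force: 0.0
```

```bash
python3 -c "
from h import *
to([.4437,-.2886,.13]);S=handle();k,b=blobs(S,'red',(280,170,310,200));print(b)"
```

```text
t 17.4 tcp [ 0.4424 -0.288   0.2455] [-179.9754    0.0401   -8.419 ] F [ 0.0285 -0.1591  0.6884] w 0.994518490001774 units [0.0245 0.0073 1.9245] turn None
254 242 248; 257 242 248; 260 242 248; 263 242 248; 266 242 248; 269 242 248; 272 242 248; 275 242 248; 278 242 248; 281 241 248; 284 241 248; 
[[ 2.7606 80.2386]
 [ 2.779  72.8451]
 [ 2.7977 65.3898]
 [ 2.8165 57.8719]
 [ 2.8354 50.2905]
 [ 2.8545 42.6449]
 [ 2.8738 34.9342]
 [ 2.8932 27.1576]
 [ 2.9128 19.3143]
 [ 1.9162 11.3754]
 [ 1.9318  3.3958]]
tilt 0.14315264377713724 x at stand top 2.9610441525531606
[(array([298.4848, 190.3333]), array([296, 188,   7,   6,  33], dtype=int32))]
```

The pin is back in its stand: upright, and on the same image rows as at the start. Next I'll plan the toggle push.

```bash
python3 - <<'E'
from h import *
Rz=R.from_euler('z',-8.4,degrees=True).as_matrix();rc=np.array([.5634,-.0907,.1505])
B0=rc+Rz@[-.0458,-.062,.0287];B1=rc+Rz@[-.0102,-.062,.053];print(B0,B1)
st=rc+Rz@[-.0848,-.062,.0187];print(st);to([*st[:2],.2455]);to(st)
E
```

```text
[ 0.509  -0.1453  0.1792] [ 0.5443 -0.1505  0.2035]
[ 0.4705 -0.1396  0.1692]
t 17.45 tcp [ 0.4456 -0.2901  0.2533] [179.7202  -0.6191  -8.4189] F [ 2.5837 -1.4909  4.9153] w 0.9981534348032183 units [ 0.0405 -2.5425  0.1184] turn None
t 17.45 tcp [ 0.4456 -0.2901  0.2533] [179.7202  -0.6191  -8.4189] F [ 2.5837 -1.4909  4.9153] w 0.9981534348032183 units [ 0.0267 -2.5487  1.39  ] turn None
```

Emit:
play_rows --steps '[[[0,-0.85,0],0,-1],[[0,-0.85,0],0,-1],[[0,-0.85,0],0,-1],[[0,0,0],0,-1],[[0,0,0],0,-1]]'

```text
clock: 18.08
tcp_pos: [0.4652, -0.1371, 0.2442]
eef_rot: [180.0, -0.0, -8.4]
ft_force: [-0.6, 0.1, -1.0]
width: -0.001
finger_force: 0.0
```

Emit:
play_rows --steps '[[[0,0,0],0,-1],[[0,0,0],0,-1],[[0,0,0],0,-1]]'

```text
clock: 18.45
tcp_pos: [0.465, -0.1376, 0.2442]
eef_rot: [-180.0, 0.0, -8.5]
ft_force: [0.4, 0.0, -0.2]
width: 0.001
finger_force: 0.0
```

```bash
python3 -c "
from h import *
to([ 0.4705,-0.1396,0.1692],-8.4)"
```

```text
t 18.45 tcp [ 0.465  -0.1376  0.2442] [-179.9999    0.009    -8.4977] F [ 0.4476  0.0039 -0.2252] w 0.0013856244633361206 units [0.0954 0.0188 1.2498] turn -0.012213634492763692
```

Emit:
play_rows --steps '[[[0,0.02,0.6],0,-1],[[0,0,0.65],0,-1],[[0.2,0,0],0,-1],[[0.2,0,0],0,-1],[[0,0,0],0,-1]]'

```text
clock: 19.08
tcp_pos: [0.492, -0.1425, 0.1712]
eef_rot: [180.0, -0.3, -8.4]
ft_force: [0.8, 0.1, -0.0]
width: -0.001
finger_force: 0.0
```

Emit:
play_rows --steps '[[[0.1,0,-0.06],0,-1],[[0.1,0,-0.06],0,-1],[[0.1,0,-0.06],0,-1],[[0,0,0],0,-1]]'

```text
clock: 19.58
tcp_pos: [0.5073, -0.1444, 0.1806]
eef_rot: [180.0, -0.1, -8.4]
ft_force: [-0.8, -0.2, 0.3]
width: 0.001
finger_force: 0.0
```

Emit:
play_rows --steps '[[[0.1,0,-0.06],0,-1],[[0.1,0,-0.06],0,-1],[[0,0,0],0,-1]]'

```text
clock: 19.95
tcp_pos: [0.5192, -0.1462, 0.1876]
eef_rot: [180.0, -0.1, -8.4]
ft_force: [0.7, 0.3, 0.3]
width: 0.001
finger_force: 0.0
```

```bash
python3 - <<'E'
from h import *
S=manip.camera('side');to([.5265,-.148,.192])
S0=cv2.imread('pics/side0.png')[:,:,::-1]
g=S.max(2);g0=S0.max(2)
print(proj('side',[.509,-.1453,.1792]),proj('side',[.5443,-.1505,.2035]),proj('side',manip.read_state()['tcp_pos']))
print(g0[192:216:2,258:300:2]);print(g[176:216:2,258:300:2])
E
```

```text
t 20.0 tcp [ 0.5187 -0.1461  0.1874] [179.9968  -0.0113  -8.4187] F [0.6974 0.1386 0.2296] w 0.005268773711923473 units [ 0.1338  0.0124 -0.0771] turn None
[265.9579 203.2543] [282.4863 194.1466] [270.4213 200.0469]
[[192 193 195 103 105  75  72  52  48  51  47  47  49  48  68  74  77  74
   77 125 169]
 [192 194 194 107 104  47  44  47  55  46  50  49  66  77  74  75  74  72
   75  48  37]
 [194 195 194 105 109  63  46  47  48  49  58  77  76  75  74  72  78  74
   76  73  74]
 [194 193 193 110 100  81  66  42  55  75  78  77  69  50  70  61  78  74
   74  76  76]
 [194 195 190  73  31  31  55  74  77  72  75  74  67  77  45  65  78  71
   76  76  70]
 [194 128 123  10  27  16  39  82  75  82  77  60  78  62  40  71  75  73
   69  74  73]
 [193 187 125  44  12  17 105 153 117  78  70  71  57  73  73  71  75  72
   73  74  77]
 [195 186 125  84 162  78  76  93 130 157 102  69  73  68  75  31  73  73
   75  77  75]
 [192 185 127  80 162  76  76  74  72  99 140 159  89  33  20  24  29  76
   71  75  74]
 [192 126 128  82 162  75  80  77  76  73  78 109 144 162  20  17  22  78
   77  73
[... 1265 characters left out ...]
9  79  18  22  51  84  79  83  78  75  78  78  48  66  77  79
   81  76  80]
 [202 135 133   8  13  17  33  80  81  79  82  60  82  67  49  81  79  80
   78  82  81]
 [202 195 136  56  16  20  86 103  82  79  75  76  64  76  81  79  81  79
   80  82  83]
 [202 196 134  92 171  82  79 100 108 106 106  81  79  74  77  29  73  80
   81  80  85]
 [199 194 131  86 169  81  82  80  83 103 141 155  90  38  24  20  34  82
   77  80  80]
 [199 134 131  88 170  82  81  82  81  78  84 112 144 157  27  21  21  80
   79  81  81]
 [198 143 134  87 166  58  80  79  79  66  31   4  51  25  10  14  24  83
   76  85  81]
 [198 132 133  95 109  52  50  79  71  67  38  24  24  25  21   0  20  81
   83  82  80]]
```

```bash
python3 - <<'E'
from h import *
for t,u in (([.4433,-.2886,.1498],(183+365/6,215+203/6)),([.4924,-.0806,.2465],(235+127/6,130+150/6)),([.5187,-.1461,.1874],(272,190.5)),([.3887,-.2808,.161],(186+172/6,222+128/6))):
    t=np.array(t);print(proj('side',t),u,(inplane(u,t)-t)*1e3)
E
```

```text
[243.4093 255.7971] (243.83333333333334, 248.83333333333334) [ 0.8038 -0.1191 17.064 ]
[255.2161 163.5092] (256.1666666666667, 155.0) [ 1.8197 -0.2697 21.3294]
[270.436  200.0392] (272, 190.5) [ 2.6476 -0.3924 24.4329]
[215.1586 250.7333] (214.66666666666666, 243.33333333333334) [-0.4037  0.0598 17.8474]
```

The finger ends show about 22 mm above the commanded TCP, so they passed over the ball. The toggle hasn't moved. I'll go back and repeat the push lower.

Emit:
play_rows --steps '[[[-0.42,0,0],0,-1],[[-0.42,0,0],0,-1],[[0,0,0.33],0,-1],[[0,0,0.33],0,-1],[[0,0,0],0,-1]]'

```text
clock: 20.62
tcp_pos: [0.4668, -0.1382, 0.1465]
eef_rot: [-180.0, 0.2, -8.4]
ft_force: [0.4, 0.0, 0.7]
width: 0.001
finger_force: 0.0
```

Emit:
play_rows --steps '[[[0.15,0,0],0,-1],[[0.15,0,0],0,-1],[[0,0,0],0,-1]]'

```text
clock: 21.0
tcp_pos: [0.4881, -0.1416, 0.1482]
eef_rot: [180.0, -0.1, -8.4]
ft_force: [-0.4, 0.5, -0.5]
width: -0.0
finger_force: 0.0
```

Emit:
play_rows --steps '[[[0.1,0,-0.05],0,-1],[[0.1,0,-0.05],0,-1],[[0,0,0],0,-1]]'

```text
clock: 21.38
tcp_pos: [0.4937, -0.1422, 0.1533]
eef_rot: [180.0, 0.5, -8.4]
ft_force: [-9.5, 0.9, 6.9]
width: -0.002
finger_force: 4.8
```

Contact now, but the force shows the finger's bottom edge riding on the upper side of the ball. I'll back off and go lower.

Emit:
play_rows --steps '[[[-0.2,0,0],0,-1],[[-0.15,0,0],0,-1],[[0,0,0.27],0,-1],[[0,0,0],0,-1],[[0,0,0],0,-1]]'

```text
clock: 22.0
tcp_pos: [0.4777, -0.14, 0.138]
eef_rot: [180.0, -0.0, -8.4]
ft_force: [-0.0, 0.1, -0.4]
width: -0.002
finger_force: 0.0
```

```bash
python3 - <<'E'
from h import *
to([.509,-.1453,.14])
S=manip.camera('side');g=S.max(2);print(g[186:216:2,246:292:2])
E
```

```text
t 22.0 tcp [ 0.4777 -0.14    0.138 ] [179.9951  -0.0471  -8.4196] F [-0.0147  0.1058 -0.4243] w -0.00242066579410414 units [ 0.5288  0.0105 -0.0334] turn None
[[ 34  40  84  86  74  46  43 124 202 148 112  82  81  82  80  79  82  84
   66  50  52  49  53]
 [ 80  25  49  48  40  25  79 200 203 138 110  84  84  82  82  86  66  47
   49  54  54  54  52]
 [120  21  50  45  36  18 138 201 203 109 115  82  83  84  67  52  51  54
   54  55  56  54  86]
 [116  20  21  25  23  20  83 201 203 106 113  85  77  53  50  55  49  54
   55  53  68  82  82]
 [ 87  24  39  42  36  26 119 203 204 113 114  55  52  55  56  57  53  55
   74  80  83  81  83]
 [168  29  27  21  24  29 204 205 202 114 117  76  51  54  52  54  62  83
   81  82  83  80  82]
 [201  99  31  24  32 103 202 203 204 117  63  29  54  51  58  83  81  81
   77  48  71  63  83]
 [200  97  25  25  32 103 203 203 200  93  31  46  29  81  83  80  80  81
   72  77  49  67  80]
 [201 100  30  28  26 111 204 137 135  70  23  26  30 148  89  83  83  62
   83  68  51  81  83]
 [201  99  30  30  31 112 202 198 136  90  73  27  67 134 163 104  79  77
   62  76  77  80  77]
 [201  98  31  25  32 107 204 195 136  88 172  80  82  78 106 150 147  91
   79  82  81  33  75]
 [201 107  76  67  54 119 202 196 132  90 172  82  84  85  81  98 129 162
  108  40  27  29  31]
 [203 201 202 200 201 200 199 135 135  88 171  81  81  83  85  81  78 100
  146 163  29  32  29]
 [200 201 201 200 201 200 199 142 133  88 169  80  79  79  81  81  44  19
   51  27  26  27  18]
 [202 200 198 202 197 200 198 134 132  96 111  84  79  80  84  84  44  27
   26  27  22  10  16]]
```

Emit:
play_rows --steps '[[[0.15,0,0],0,-1],[[0.1,0,0],0,-1],[[0.1,0,-0.06],0,-1],[[0.1,0,-0.06],0,-1],[[0,0,0],0,-1]]'

```text
clock: 22.68
tcp_pos: [0.498, -0.143, 0.1444]
eef_rot: [180.0, 0.7, -8.4]
ft_force: [-14.2, 1.6, 10.9]
width: 0.003
finger_force: 7.2
```

Emit:
play_rows --steps '[[[0.1,0,-0.07],0,-1],[[0.1,0,-0.07],0,-1],[[0,0,0],0,-1]]'

```text
clock: 23.05
tcp_pos: [0.5164, -0.1457, 0.1535]
eef_rot: [-180.0, -0.0, -8.4]
ft_force: [-1.8, 1.0, 1.6]
width: 0.002
finger_force: 1.0
```

```bash
python3 - <<'E'
from h import *
to([.509,-.1453,.14])
S=manip.camera('side');g=S.max(2);print(g[182:216:2,250:296:2])
E
```

```text
t 23.05 tcp [ 0.5164 -0.1457  0.1535] [-179.9993   -0.0211   -8.4138] F [-1.7829  0.9859  1.5931] w 0.0018823940719150088 units [-0.1236  0.0117  0.2246] turn None
[[197 198 201 198 201 202 204 130  21  30  45  49  20  19  24  26  72  82
   82  77  52  52  53]
 [199 199 199 200 200 201 201 132  19  22  40  37  27  22  53  80  77  77
   52  50  49  53  52]
 [198 200 200 201 200 201 202 132  21  26  24  23  21  25  82  83  62  48
   54  47  50  55  53]
 [199 199 200 199 198 200 201 134  23  35  38  29  30  24  63  52  51  54
   51  48  49  51  86]
 [200 199 200 199 199 201 203 104  29  26  30  27  33  34  50  53  55  49
   54  59  82  81  80]
 [199 198 201 201 201 201 202 106  99  28  29  30 102  37  24  21  51  53
   73  81  81  80  82]
 [201 200 201 203 201 203 201 112  98  26  24  32 104  18  15  18  45  79
   83  81  82  78  82]
 [201 203 201 204 201 201 202 107  98  31  32  28 104  15  19  17  70  75
   81  77  85  81  80]
 [202 201 202 204 203 203 204 109 100  27  33  27 100  81  40  64  77  54
   72  57  83  81  82]
 [203 203 202 204 204 202 200 111 101  27  25  27 103  80  77 105 107  81
   48  65  83  78  84]
 [204 202 203 203 204 137 134  87  98  41  37  42 101  80  77 101 119  71
   49  79  81  80  81]
 [202 202 204 201 202 195 136  92 124  84  84  88  81  80  82  97 118  78
   80  80  78  78  80]
 [201 203 201 200 204 194 135  90 170  81  82  76  81  81  78  77 110  90
   72  30  82  80  79]
 [200 201 200 200 200 196 134  90 170  77  82  81  81  78  78  75  98 113
   26  26  28  83  80]
 [200 197 200 199 201 133 134  91 169  78  81  85  81  77  69  50  94 112
   18  25  28  82  77]
 [200 199 199 197 200 142 130  88 169  53  79  80  71  69  42   6  34  24
   25  25  30  80  79]
 [200 197 200 198 199 131 131  95 112  54  53  63  69  68  47  23  29  27
   19  24  18  83  80]]
```

The toggle is swinging, and its ball is now at about (278,194) with on expected near (282.5,194). I'll keep pushing to the stop.

Emit:
play_rows --steps '[[[0.08,0,-0.02],0,-1],[[0.08,0,-0.02],0,-1],[[0,0,0],0,-1]]'

```text
clock: 23.48
tcp_pos: [0.5252, -0.147, 0.1552]
eef_rot: [-180.0, 0.1, -8.4]
ft_force: [-2.0, 0.9, 2.5]
width: 0.004
finger_force: 1.9
```

Emit:
play_rows --steps '[[[0.05,0,-0.01],0,-1],[[0,0,0],0,-1],[[0,0,0],0,-1]]'

```text
clock: 23.85
tcp_pos: [0.5252, -0.1469, 0.1552]
eef_rot: [-180.0, 0.4, -8.4]
ft_force: [-8.0, 1.1, 2.9]
width: 0.001
finger_force: 4.4
```

Emit:
play_rows --steps '[[[0.04,0,-0.01],0,-1],[[0,0,0],0,-1],[[0,0,0],0,-1]]'

```text
clock: 24.22
tcp_pos: [0.5251, -0.1469, 0.1553]
eef_rot: [-180.0, 0.6, -8.4]
ft_force: [-12.8, 1.8, 4.4]
width: -0.001
finger_force: 6.5
```

Emit:
play_rows --steps '[[[-0.3,0,0],0,-1],[[-0.5,0,0],0,-1],[[-0.4,0,-0.4],0,-1],[[-0.4,0,-0.8],0,-1],[[0,0,0],0,-1]]'

```text
clock: 24.85
tcp_pos: [0.4382, -0.1346, 0.2325]
eef_rot: [179.9, -0.5, -8.4]
ft_force: [0.2, -0.9, -0.2]
width: 0.001
finger_force: 0.0
```

```bash
python3 - <<'E'
from h import *
to([.509,-.1453,.14])
S=manip.camera('side');T=manip.camera('top');rc=np.array([.5634,-.0907,.1505])
def ball(sl,im):
    y0,y1,x0,x1=sl;g=(im.max(2)[y0:y1,x0:x1]<34).astype(np.uint8);g=cv2.morphologyEx(g,cv2.MORPH_OPEN,np.ones((3,3)));n,l,s,c=cv2.connectedComponentsWithStats(g);return [(c[i]+[x0,y0],s[i,2:]) for i in range(1,n)]
print(ball((180,225,260,300),S)); print('green',ball((145,180,262,300),S))
# expected ball px vs angle, red and green (170 mm left)
Rz=R.from_euler('z',-8.4,degrees=True).as_matrix();Rr=Rz@R.from_euler('y',-.6).as_matrix()
for q in(.7,.8,.9,1.):
    b=np.array([.045*np.sin(q-.5),-.062,.010+.045*np.cos(q-.5)]);P=rc+Rr@b;print(q,proj('side',P),proj('side',P+Rz@[0,.17,0]))
S0=cv2.imread('pics/side0.png')[:,:,::-1];print('green0',ball((145,180,262,300),S0))
for c,bx in(('orange',(230,240,260,295)),('red',(255,140,310,200))):
    print(c,[b[1] for b in blobs(S,c,bx)[1]],[b[1] for b in blobs(S0.copy(),c,bx)[1]])
print(S.max(2)[182:214:2,262:300:2])
E
```

```text
t 24.85 tcp [ 0.4382 -0.1346  0.2325] [179.9312  -0.5149  -8.4359] F [ 0.1816 -0.8728 -0.2125] w 0.0008917386948162245 units [1.1792 0.0015 1.5524] turn None
[(array([278.8571, 180.9286]), array([ 5,  3, 14], dtype=int32)), (array([282.4737, 195.5789]), array([ 6,  4, 19], dtype=int32)), (array([284.5326, 213.0761]), array([12, 12, 92], dtype=int32))]
green [(array([279.5, 161. ]), array([ 4,  3, 12], dtype=int32)), (array([282.3462, 176.4038]), array([10,  8, 52], dtype=int32))]
0.7 [276.5071 195.3312] [274.9182 161.2067]
0.8 [278.4554 194.766 ] [276.6134 160.6914]
0.9 [280.4591 194.3699] [278.3569 160.3299]
1.0 [282.497  194.1474] [280.1303 160.126 ]
green0 [(array([279.5, 161. ]), array([ 4,  3, 12], dtype=int32)), (array([282.6   , 176.3818]), array([11,  8, 55], dtype=int32))]
orange [array([240, 253,   9,  32, 226], dtype=int32)] [array([240, 254,   8,  31, 240], dtype=int32)]
red [array([258, 141,  44,  27, 702], dtype=int32), array([296, 188,   7,   6,  31], dtype=int32)] [array([258, 141,  44,  27, 688], dtype=int32), array([296, 188,   7,   6,  33], dtype=int32)]
[[199 142 
[... 586 characters left out ...]
  52  61  27  17  15  63  79  79  75  81  81
   78]
 [199 112 110  85  69  54  52  79  78  79  77  91  69  60  78  74  80  83
   81]
 [196 109 108  83  87  77  80  76  78  79  96  93  50  61  78  78  80  82
   75]
 [131  87 108  82  80  79  79  80  76  61  94 100  44  78  80  77  77  82
   79]
 [131  89 120  79  77  82  81  78  75  76  92 103  79  76  78  76  80  80
   80]
 [130  84 166  77  79  79  82  76  78  79  92 106  71  26  75  78  78  83
   80]
 [130  87 165  78  78  78  80  78  77  76  86 103  29  27  30  78  78  79
   78]
 [128  87 166  80  81  81  80  78  76  47  71 103  28  27  29  79  79  81
   76]
 [131  85 165  81  80  77  79  76  48  16  30  21  27  21  33  77  75  77
   81]]
```

Emit:
play_rows --steps '[[[0,0,0],0,-1],[[0,0,0],0,-1],[[0,0,0],0,-1]]'

```text
clock: 25.32
tcp_pos: [0.4358, -0.1337, 0.2279]
eef_rot: [-180.0, 0.1, -8.4]
ft_force: [-0.0, -0.5, -0.4]
width: -0.002
finger_force: 0.0
```

```bash
python3 -c "
from workcell import manip
print(manip.job_done())"
```

```text
the job is handed in; nothing more can be done
None
```

I pressed the red pod's reset button to its stop, returned the pin upright to its stand, then flipped that pod's toggle to its on stop; the green toggle looks unmoved, nothing else was touched, and the job was handed in at about 25 s with no verdict shown.

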